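Set the matcha tray

ROBOT

A 6-joint arm with a two-finger parallel gripper is mounted at the origin on the work surface. World frame = base frame: x ahead of the robot, y to its left, z up, the work surface at z = 0. Lengths are in m, angles in rad, forces in N, time in s.
With the tool pointing down it reaches from about 0.425 to 0.95 m from the base axis. Payload 3.5 kg.
Tool frame: the origin (TCP) lies midway between the tips of the shut fingers; the grasp point (between the pads) lies 19 mm behind it; z points along the fingers, y is the line along which they close (so a half turn about z gives the same grasp; the last joint's range is limited). The gripper opens to 85 mm and grips with 20 to 120 N. Pads are 22 mm wide; open, the fingers measure 114 mm over their backs; the gripper's body (76 mm by 85 mm) begins 54 mm behind the grasp point. The pads swing forward as they close: fully open they stand 13 mm farther back than shut.
Start: joints at [1.056, 0.286, 1.577, -0, 1.279, -0.15], TCP at [0.241, 0.631, 0.231] pointing down, gripper open.
Joint ranges: [-2.77, 2.77], [-0.9, 2.22], [0.21, 2.48], [-1.53, 4.67], [0.24, 2.81], [-2.84, 2.84]. Speed limits (rad/s): [2.79, 2.79, 3.14, 3.14, 3.14, 3.14].

INTERFACE

Orientations are given as a unit quaternion [x, y, z, w].
In Python, from plant import manip gives the robot as it stands. The module is installed in compiled form; this text tells all that it offers. Calls block until the motion is done:
- manip.goto(position, orientation): joint-space move of the TCP to a pose.
- manip.movel(position, v=0.15, attitude=None): straight line of the TCP; attitude=None keeps the orientation; v is the mean speed in m/s.
- manip.goto_joints(angles): joint-space move.
- manip.gripper_to(opening, newtons=None): finger opening in m; newtons is the grip in N (None keeps the last); returns when the fingers have stopped.
- manip.sleep(seconds).
- manip.inverse_kinematics(position, orientation): joint angles nearest the present ones, or None.
- manip.grab_frame(name): name is "side" or "top"; returns a dict with "img" (480x640x3 uint8, red, green, blue), "range_z" (480x640 float32, m along the optical axis (not along the pixel's ray), 0 where there is no reading), "fx", "fy", "cx", "cy" (pixels), "D" ([k1, k2, p1, p2, k3] as OpenCV has them; the pictures are not rectified), "rvec" (rotation vector, rad) and "tvec" (3), from world to camera coordinates, as OpenCV has them. Camera axes: x right, y down, z forward; pixel columns grow to the right and rows downward; lengths in m; the calibration is good to about 2 mm. A picture is of the moment at which its call begins.
A pose or a line that the arm cannot do raises manip.Unreachable and nothing moves.
- manip.close_job(): hands the job in; it is judged then, once.
Trained networks look in a picture, given as the dict that the camera call returned (one of the last four; its "shot" number tells which), for a name from the list of things; names that differ only in an ending like _2 or _b are one class to them, and where a whole thing is asked for, a point or a joint stands for the part that bears it (a point fixed in the world has none). Each returns a list of dicts, best first, with "conf" (0 to 1); they miss things now and then, are a little off and sometimes report something else, mostly with a low value. They report only what shows in the picture. A call takes as long as a camera call. They do not tell look-alikes from the thing itself.
- manip.trace(target, picture): "pixels" (480x640 bool, what is visible of it) and "position" ([column, row] as shares, 0 to 1, of the picture: columns of its width, rows of its height, amid what is visible of it).
- manip.mark_of(target, picture): "position" ([column, row] as shares, 0 to 1, of the picture: columns of its width, rows of its height: a listed point, or the origin of a listed thing).
Readings, each from a call of its own:
- manip.current_time(): time.
- manip.current_joint_pos(): joint angles.
- manip.current_qd(): joint speeds.
- manip.current_joint_torque(): joint torques, N m.
- manip.current_tcp_pos(): TCP position.
- manip.current_tcp_rot(): TCP orientation.
- manip.current_force(): force on the tool from outside, world axes, zero at the start.
- manip.current_ft_torque(): the same for the moment, N m.
- manip.current_width(): finger opening in m.
- manip.current_gripper_force(): force on a finger pad.
Only numpy, scipy, OpenCV 4.12 (cv2) and the standard library are available. Lean on these libraries where they do the work, as an engineer would, in place of code of your own. Each camera call takes 0.05 s, during which the arm holds its last target. There are 200 camera calls.

TASK

Set the wooden tray for one matcha service: stand the green tin in the middle of the green mat, the bamboo whisk on its tines in the middle of the yellow mat, and the white round cup in the middle of the blue mat, with the pale blue round cup nested fully home inside the white one. Everything stands upright, set down gently and not dropped. Leave the brown tin and the square white cup where they are.

Things in the scene. Friction and masses are not known exactly. Their poses are not given: they have to be found in the camera images.
- tin_green: matcha tin to be placed: upright cylinder with green body, pale paper band and green lid; diameter 58 at the lid (top 20) and 56 below, height 79, 140 g. Origin: centre of the underside, z up along its axis. It may be gripped round the lid or the body (mm)
- tin_brown: look-alike to be left alone: tin of the same form and size with dark brown body and lid. Origin: centre of the underside (mm)
- whisk: bamboo whisk to be placed, straw-coloured, standing on its tines: bundle of tines diameter 46 up to 30 high, neck diameter 32 up to 55 high, then a round handle of diameter 24 from 55 to the top at 110, 50 g. Origin: centre of the underside (tine tips), z up along the handle. Grip it by the handle (mm)
- cup_white: white round tapered stoneware cup, open upward, height 72, outer diameter 38 at the foot and 64 at the rim (straight taper), wall 4, solid foot 28 thick (inner floor 28 above the underside), 150 g. Origin: centre of the underside, z up along its axis. Grip it from outside in its upper half. The only other white cup is the square one (mm)
- cup_blue: pale blue round cup, same shape and size as cup_white. Origin: centre of the underside. Nested fully home its underside rests on the white inner floor, 28 above the white underside; its top 28 stand out above the white rim, about 1 play all round; the taper guides it in from up to 8 off-centre. Grip from outside close under the rim (top 25), fingers clear of the white rim (mm)
- cup_square: look-alike to be left alone: white cup of square plan, 56 by 56, height 72, sides along its x and y axes. It does not nest with the round ones. Origin: centre of the underside (mm)
- tray: wooden tray, fixed, 370 along its x by 160 along its y, floor 7 thick, rim 18 high, wall 7. Origin: centre of the underside. The three mats lie in a row on its x axis, 115 apart, in any order. Flat clutter among the things (scoop, measuring spoon) is at most 15 high; taller clutter stands at least 80 clear of every thing and mat (mm)
- mat_green: green round mat, diameter 78, 3 thick, fixed on the tray. Origin: centre of its underside, which lies 7 above the table, so its top is 10 above the table (mm)
- mat_yellow: yellow round mat, diameter 78, 3 thick, fixed on the tray. Origin: centre of its underside, which lies 7 above the table, so its top is 10 above the table (mm)
- mat_blue: blue round mat, diameter 78, 3 thick, fixed on the tray. Origin: centre of its underside, which lies 7 above the table, so its top is 10 above the table (mm)
Things that resemble listed ones, but are neither listed nor needed, are in the scene too. Of the things that look like the whisk, the middle-sized one is meant.

How it is judged:
At the end, for the whole second after the job is handed in: Green tin, whisk, white cup upright on the green, yellow, blue mat (0.12 rad), centred within 15 mm; blue cup home in the white one (underside 22-34 mm above its underside, axes within 8 mm, upright within 0.15 rad); all released, at rest; brown tin and square cup upright, moved under 20 mm (horizontal distance between tin_green and mat_green below 0.015 m and z of tin_green in the frame of mat_green between -0.001 and 0.007 m and angle between each of tin_green, whisk, cup_white, tin_brown, cup_square's own z axis and vertical below 0.12 rad and linear speed of each of tin_green, whisk, cup_white, cup_blue below 0.02 m/s and horizontal distance between whisk and mat_yellow below 0.015 m and z of whisk in the frame of mat_yellow between -0.001 and 0.007 m and horizontal distance between cup_white and mat_blue below 0.015 m and z of cup_white in the frame of mat_blue between -0.001 and 0.007 m and horizontal distance between cup_blue and cup_white below 0.008 m and z of cup_blue in the frame of cup_white between 0.022 and 0.034 m and angle between cup_blue's own z axis and vertical below 0.15 rad and distance of each of tin_brown, cup_square from where it was at the start of the episode below 0.02 m); the robot touches nothing.
It fails at once if the brown tin or the square cup is moved more than 20 mm (distance of any of tin_brown, cup_square from where it was at the start of the episode above 0.02 m).
It fails at once if a round cup is dropped: it falls, touching nothing, faster than 0.7 m/s (25 mm) ((linear speed of cup_white above 0.7 m/s and contact force between cup_white and anything else below 0.01 N) or (linear speed of cup_blue above 0.7 m/s and contact force between cup_blue and anything else below 0.01 N)).
It fails at once if the green tin or the whisk is dropped: it falls, touching nothing, faster than 0.7 m/s (25 mm) ((linear speed of tin_green above 0.7 m/s and contact force between tin_green and anything else below 0.01 N) or (linear speed of whisk above 0.7 m/s and contact force between whisk and anything else below 0.01 N)).
It also fails if it takes over 99 s, if anything falls off the work surface, if the arm or the gripper's body presses on something with over 40 N, if the wrist force passes 120 N, or if a joint passes its speed limit or range.

## Working session

There is one attempt and no reset: what is moved stays moved. The work goes in short steps, each a Python script; the robot and the scene stay as the last script left them, time stands still between calls to the robot, and variables do not carry over. Pictures are saved under pics/ and viewed, at most 14 in all, crops included, and the job is handed in when it is done.

```bash
mkdir -p pics
python3 - <<'E'
from plant import manip
import cv2,numpy as np
for n in("top","side"):
    f=manip.grab_frame(n); cv2.imwrite(f"pics/{n}0.png",f["img"][:,:,::-1])
    R=cv2.Rodrigues(np.array(f["rvec"],float))[0]; print(n,f["fx"],f["D"],-R.T@np.array(f["tvec"]).ravel(),R[2])
    for t in("tin_green","whisk","cup_white","cup_blue","cup_square","mat_green","mat_yellow","mat_blue","tray"):
        print(t,[(round(d["conf"],2),int(d["position"][0]*640),int(d["position"][1]*480),int(d["pixels"].sum())) for d in manip.trace(t,f)])
print(manip.current_time(), manip.current_tcp_rot())
E
```

```text
top 436.9491164858964 [-0.00152737  0.          0.          0.          0.        ] [ 0.39044549 -0.00683497  0.97405372] [ 0.07348532 -0.00985899 -0.99724757]
tin_green [(0.61, 433, 184, 860)]
whisk [(0.57, 408, 309, 831), (0.57, 202, 247, 9490), (0.55, 383, 252, 317), (0.52, 364, 289, 152)]
cup_white [(0.73, 297, 259, 724)]
cup_blue [(0.86, 305, 176, 695)]
cup_square [(0.56, 444, 254, 908)]
mat_green [(0.9, 201, 283, 1017)]
mat_yellow [(0.64, 180, 186, 995)]
mat_blue [(0.86, 190, 232, 960)]
tray [(0.7, 187, 251, 9444)]
side 477.3934250787318 [-0.0473303  0.         0.         0.         0.       ] [ 0.35148732 -0.67043605  0.54501616] [ 0.13832977  0.77917361 -0.61135371]
tin_green [(0.81, 446, 347, 2696)]
whisk [(0.88, 265, 292, 677), (0.83, 238, 323, 3259), (0.78, 323, 297, 1398)]
cup_white [(0.57, 298, 227, 1255), (0.45, 317, 177, 495)]
cup_blue [(0.57, 392, 222, 1303)]
cup_square []
mat_green [(0.67, 266, 190, 569)]
mat_yellow [(0.65, 361, 169, 435)]
mat_blue [(0.81, 316, 174, 559)]
tray [(0.59, 308, 186, 5643)]
1.0 [1.81378035e-01 9.83413447e-01 1.81015254e-05 1.90248580e-05]
```

View pics/top0.png

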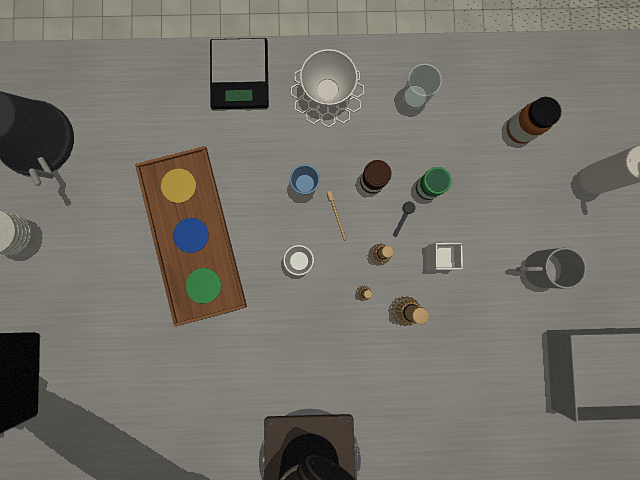

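View pics/side0.png

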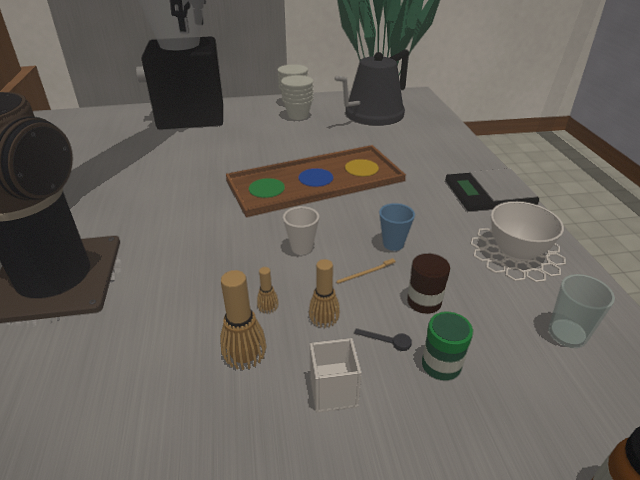

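The top view shows the green tin at (433,184) and the middle whisk at (383,252). The white round cup is at (297,259), the blue cup at (305,178) and the square cup at (444,254). The brown tin is at (376,175) and the mats are at (178,186), (190,235) and (203,285). The side view agrees, with the middle whisk at (323,297).

```bash
cat > h.py <<'E'
from plant import manip
import cv2,numpy as np
def cam(f):
    K=np.array([[f["fx"],0,f["cx"]],[0,f["fy"],f["cy"]],[0,0,1.]]); R=cv2.Rodrigues(np.array(f["rvec"],float))[0]
    return K,np.array(f["D"],float),R,np.array(f["tvec"],float).ravel()
def rays(f,uv):
    K,D,R,t=cam(f); n=cv2.undistortPoints(np.array(uv,float).reshape(-1,1,2),K,D)[:,0]
    return np.c_[n,np.ones(len(n))]
def onplane(f,uv,z):
    K,D,R,t=cam(f); d=rays(f,uv)@R; c=-R.T@t
    return c+d*((z-c[2])/d[:,2])[:,None]
def cloud(f,m):
    K,D,R,t=cam(f); v,u=np.nonzero(m&(f["range_z"]>0)); uv=np.c_[u,v]
    return (rays(f,uv)*f["range_z"][v,u][:,None]-t)@R,uv
def topcentre(f,m,h,band=.008):
    """centre (x,y) and diameter of the top face at height h, from mask m"""
    P,uv=cloud(f,m); k=abs(P[:,2]-h)<band
    if k.sum()<8: return None
    q=onplane(f,uv[k],h)[:,:2]; c,r=cv2.minEnclosingCircle(q.astype(np.float32)*1000)
    return np.round(np.r_[np.array(c)/1000,2*r/1000,k.sum(),P[:,2].max()],4)
def at(f,t,u,v):
    L=[d for d in manip.trace(t,f) if np.hypot(d["position"][0]*640-u,d["position"][1]*480-v)<25]
    return L[0]["pixels"] if L else None
E
python3 - <<'E'
from h import *
f=manip.grab_frame("top")
for t,u,v,h in(("tin_green",433,184,.079),("tin_brown",376,176,.079),("whisk",383,252,.11),("cup_white",297,259,.072),("cup_blue",305,178,.072),("cup_square",444,254,.072),("whisk",364,289,.07),("whisk",408,309,.15)):
    m=at(f,t,u,v)
    if m is None: print(t,"none"); continue
    P,_=cloud(f,m); print(t,topcentre(f,m,h),P[:,2].max().round(3),np.median(P,0).round(3))
for t in("mat_green","mat_yellow","mat_blue"):
    m=manip.trace(t,f)[0]["pixels"]; v,u=np.nonzero(m); q=onplane(f,np.c_[u,v],.01)[:,:2]
    print(t,q.mean(0).round(4),(q.max(0)-q.min(0)).round(4), np.median(cloud(f,m)[0][:,2]).round(4))
g=manip.grab_frame("side")
for t,u,v,h in(("tin_green",446,347,.079),("whisk",323,297,.11),("cup_white",298,227,.072),("cup_blue",392,222,.072)):
    m=at(g,t,u,v)
    if m is not None: P,_=cloud(g,m); print("side",t,topcentre(g,m,h),P[:,:2].min(0).round(3),P[:,:2].max(0).round(3))
for t in("mat_green","mat_yellow","mat_blue"):
    m=manip.trace(t,g)[0]["pixels"]; v,u=np.nonzero(m); q=onplane(g,np.c_[u,v],.01)[:,:2]; print("side",t,q.mean(0).round(4))
E
```

```text
tin_green [ 5.887e-01 -2.776e-01  5.940e-02  5.900e+02  8.430e-02] 0.084 [ 0.584 -0.272  0.079]
tin_brown [ 6.056e-01 -1.533e-01  5.860e-02  5.900e+02  8.360e-02] 0.084 [ 0.6   -0.15   0.079]
whisk [ 4.408e-01 -1.628e-01  2.440e-02  1.200e+02  1.148e-01] 0.115 [ 0.439 -0.157  0.058]
cup_white [4.303e-01 1.420e-02 6.300e-02 2.170e+02 7.960e-02] 0.08 [0.431 0.014 0.045]
cup_blue [ 5.99e-01 -1.90e-03  6.28e-02  2.06e+02  7.72e-02] 0.077 [ 0.605 -0.002  0.045]
cup_square [ 4.303e-01 -2.961e-01  7.840e-02  2.580e+02  7.750e-02] 0.077 [ 0.432 -0.3    0.035]
whisk [ 3.571e-01 -1.255e-01  1.720e-02  1.900e+01  8.320e-02] 0.083 [ 0.358 -0.122  0.046]
whisk [ 3.172e-01 -2.131e-01  3.190e-02  2.310e+02  1.532e-01] 0.153 [ 0.321 -0.205  0.082]
mat_green [0.3822 0.2272] [0.0767 0.0724] 0.0115
mat_yellow [0.6054 0.2797] [0.075  0.0757] 0.0114
mat_blue [0.4925 0.2532] [0.0739 0.0729] 0.0116
side tin_green [ 5.857e-01 -2.845e-01  6.300e-02  1.257e+03  8.070e-02] [ 0.559 -0.31 ] [ 0.617 -0.21 ]
side whisk [ 4.399e-01 -1.689e-01  3.030e-02  1.960e+02  1.120e-01] [ 0.418 -0.189] [ 0.463 -0.026]
side cup_white [4.279e-01 6.100e-03 7.110e-02 3.230e+02 7.360e-02] [ 0.399 -0.022] [0.467 0.15 ]
side cup_blue [ 5.948e-01 -1.000e-02  7.020e-02  3.100e+02  7.300e-02] [ 0.566 -0.039] [0.657 0.062]
side mat_green [0.3815 0.2201]
side mat_yellow [0.6018 0.2732]
side mat_blue [0.493  0.2466]
```

```bash
cat >> h.py <<'E'
def quat(phi):
    "tool down, closing line at angle phi from world x"
    a=(np.pi/2-phi)/2; return [np.sin(a),np.cos(a),0,0]
def best(p,phi):
    L=[]
    for k in(phi,phi+np.pi):
        q=manip.inverse_kinematics(p,quat(k))
        if q is not None: L.append((abs(np.array(q)-manip.current_joint_pos()).max(),k))
    return min(L)[1] if L else None
def proj(f,p):
    K,D,R,t=cam(f); return cv2.projectPoints(np.array(p,float).reshape(-1,1,3),R,t,K,D)[0][:,0]
E
python3 - <<'E'
from h import *
p=[.5,.12,.14]; k=best(p,0.); print(k)
manip.goto([.5,.12,.25],quat(k)); manip.gripper_to(0.0,30); manip.movel(p)
tcp=manip.current_tcp_pos(); print(tcp,manip.current_width())
o=[]
for n in("side","top"):
    f=manip.grab_frame(n); u=proj(f,tcp)[0]; print(n,u)
    x,y=int(u[0])-50,int(u[1])-50
    c=cv2.resize(f["img"][y:y+100,x:x+100,::-1],None,fx=4,fy=4,interpolation=cv2.INTER_NEAREST)
    s=tuple(int(a) for a in ((u-[x,y]+.5)*4)); cv2.drawMarker(c,s,(0,0,255),0,12,1); o.append(c)
cv2.imwrite("pics/tip.png",np.hstack(o)); print(manip.current_time())
E
```

```text
0.0
[0.50076349 0.120036   0.14097516] -3.6188777831367837e-06
side [330.45165595 149.25638209]
top [241.34347144 222.72089942]
5.8083
```

View pics/tip.png

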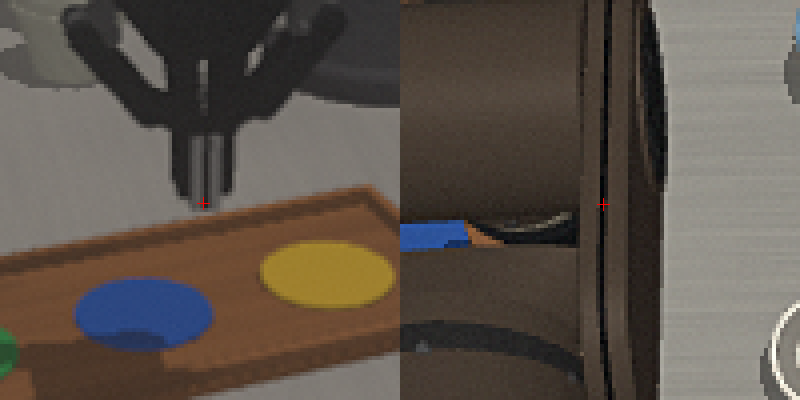

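```bash
cat >> h.py <<'E'
ROW=np.arctan2(.0525,.2232)
def pick(xy,phi,z,newtons,width=.085,zc=.25):
    manip.gripper_to(width,newtons); k=best([*xy,z],phi); print("phi",k)
    manip.goto([*xy,zc],quat(k)); manip.movel([*xy,z+.03],.2); manip.movel([*xy,z],.06)
    manip.gripper_to(0.,newtons); print("grip w",manip.current_width(),manip.current_gripper_force(),"t",manip.current_time())
    manip.movel([*xy,z+.02],.06); manip.movel([*xy,zc],.25)
    print("held w",manip.current_width(),manip.current_gripper_force())
def place(xy,phi,z,width=.085,zc=.25):
    k=best([*xy,zc],phi); manip.goto([*xy,zc],quat(k)); manip.movel([*xy,z+.02],.2); manip.sleep(.3)
    f0=manip.current_force()[2]; h=z+.008; 
    while True:
        manip.movel([*xy,h],.03); d=manip.current_force()[2]-f0
        if d>1.5 or h<z-.005: break
        h-=.001
    tcp=manip.current_tcp_pos(); print("down at",tcp,"nominal",z,"dF",d)
    manip.gripper_to(width); manip.movel([*xy,z+.06],.08); manip.movel([*xy,zc],.25); print("t",manip.current_time())
    return tcp
E
python3 - <<'E'
from h import *
manip.movel([.5,.12,.25],.25)
O=np.array([-.0015,-.0035])
pick(np.array([.4408,-.1628])+O,np.pi/2,.063,30)
place(np.array([.6054,.2797])+O,ROW+np.pi/2,.073)
manip.goto([.5,-.05,.3],quat(best([.5,-.05,.3],np.pi/2)))
for n,ref in(("top",None),("side",None)):
    f=manip.grab_frame(n); cv2.imwrite(f"pics/{n}1.png",f["img"][:,:,::-1])
    for d in manip.trace("whisk",f): print(n,d["conf"],np.array(d["position"])*[640,480],topcentre(f,d["pixels"],.12))
E
```

```text
phi 4.71238898038469
grip w 0.023390609758712717 31.618675589561462 t 10.475
held w 0.023221709101382968 31.599351167678833
down at [0.60433857 0.27637545 0.07314617] nominal 0.073 dF 6.562027645357178
t 19.6917
top 0.77 [174.912 176.784] [6.047e-01 2.762e-01 2.620e-02 1.230e+02 1.252e-01]
top 0.73 [411.2   312.576] [ 3.181e-01 -2.118e-01  3.060e-02  3.400e+01  1.523e-01]
side 0.98 [238.272 321.984] [ 3.160e-01 -2.225e-01  3.480e-02  2.240e+02  1.495e-01]
side 0.95 [264.512 293.184] None
side 0.83 [363.584 152.016] [6.004e-01 2.676e-01 3.600e-02 6.800e+01 1.214e-01]
```

Run:
```python
from h import *
pick(np.array([.5887,-.2776]),0,.045,40)
place(np.array([.3822,.2272]),ROW+np.pi/2,.055)
pick(np.array([.4303,.0142]),0,.040,30)
place(np.array([.4930,.2535]),ROW+np.pi/2,.050)
manip.goto([.5,-.05,.3],quat(best([.5,-.05,.3],np.pi/2)))
f=manip.grab_frame("top"); cv2.imwrite("pics/top2.png",f["img"][:,:,::-1])
for t,h in(("cup_white",.082),("cup_blue",.072),("tin_green",.089),("whisk",.12)):
  for d in manip.trace(t,f): print(t,round(d["conf"],2),np.array(d["position"])*[640,480],topcentre(f,d["pixels"],h))
```

```text
phi 3.141592653589793
grip w 0.057004689510798144 43.1599098443985 t 24.6167
held w 0.057004815988908324 42.91730046272278
down at [0.38249058 0.22728421 0.05582748] nominal 0.055 dF 7.041095499955889
t 33.825
phi 0
grip w 0.0608868634326596 33.69926251616562 t 37.725
held w 0.06080762384807971 34.45623427964165
down at [0.49351403 0.25362908 0.05082726] nominal 0.05 dF 6.570133506925515
t 46.1833
cup_white 0.58 [179.392 232.176] [4.956e-01 2.539e-01 6.430e-02 2.510e+02 8.780e-02]
tin_green 0.57 [195.008 286.08 ] [3.858e-01 2.280e-01 5.900e-02 6.600e+02 9.470e-02]
whisk 0.93 [408.832 313.584] [ 3.171e-01 -2.127e-01  3.190e-02  3.200e+01  1.520e-01]
whisk 0.64 [172.608 178.08 ] [6.051e-01 2.759e-01 2.420e-02 1.030e+02 1.260e-01]
```

View pics/top2.png

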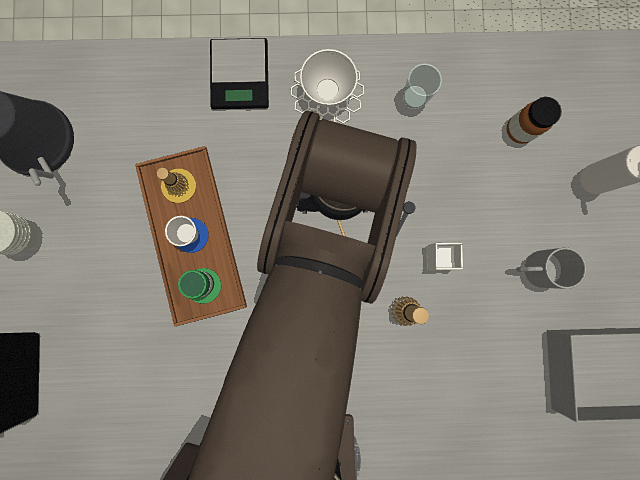

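The top view shows the whisk, white cup and green tin upright on their mats at (178,183), (183,233) and (198,286), each within about 4 mm. The blue cup goes next.

```bash
sed -i 's/if d>1.5 or h<z-.005/if d>(1.5 if h<z+.003 else 10) or h<z-.005/' h.py
python3 - <<'E'
from h import *
pick(np.array([.599,-.0019]),0,.047,30)
place(np.array([.4942,.2537]),ROW+np.pi/2,.085)
manip.goto([.5,-.1,.3],quat(best([.5,-.1,.3],np.pi/2)))
f=manip.grab_frame("top")
g=manip.grab_frame("side"); 
cv2.imwrite("pics/end.png",np.hstack([cv2.resize(x["img"][y:y+200,a:a+200,::-1],None,fx=2,fy=2) for x,y,a in((f,140,100),(g,70,220))]))
for t,h in(("cup_blue",.110),("cup_white",.082),("tin_green",.089),("whisk",.12),("tin_brown",.079)):
  for d in manip.trace(t,f): print(t,round(d["conf"],2),np.array(d["position"])*[640,480],topcentre(f,d["pixels"],h))
E
```

```text
phi 0
grip w 0.06196245709392764 32.00869917869568 t 51.35
held w 0.06189837479459636 33.16397041082382
down at [0.49436236 0.25371286 0.08718202] nominal 0.085 dF 1.5256200850789867
t 58.9667
cup_blue 0.97 [174.016 225.792] [4.954e-01 2.544e-01 6.450e-02 2.770e+02 1.153e-01]
cup_white 0.68 [195.328 235.008] [ 0.4867  0.2292  0.0284 26.      0.0856]
cup_white 0.27 [185.984 191.184] None
tin_green 0.58 [194.432 288.816] [3.863e-01 2.279e-01 5.870e-02 6.530e+02 9.430e-02]
whisk 0.94 [172.992 177.312] [6.047e-01 2.768e-01 2.650e-02 1.220e+02 1.241e-01]
whisk 0.9 [414.4   315.216] [ 3.171e-01 -2.127e-01  3.190e-02  3.200e+01  1.535e-01]
whisk 0.28 [175.616 227.28 ] [4.940e-01 2.522e-01 6.170e-02 8.400e+01 1.153e-01]
```

View pics/end.png

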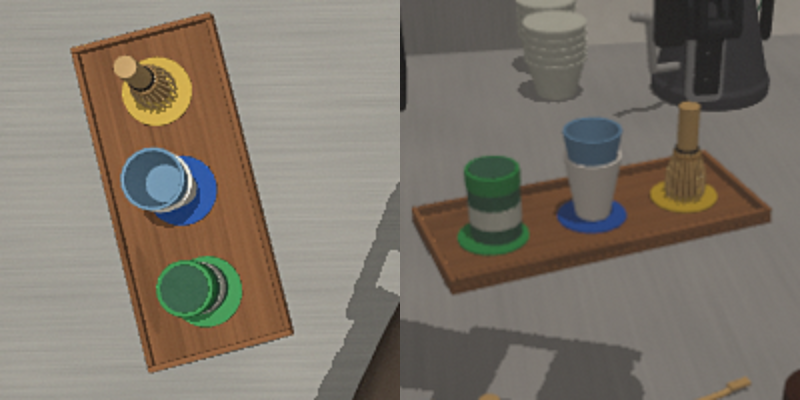

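The crops show everything upright and centred on its mat, with the blue cup standing about 28 mm out of the white one (top camera: rim at about 0.110 m).

```bash
python3 -c "
from plant import manip
print(manip.close_job(), manip.current_time())"
```

```text
the job is handed in; nothing more can be done
the job is handed in; nothing more can be done
```

The job is handed in, with no verdict returned: the green tin, whisk and white cup stand upright on their mats, each within about 4 mm of centre, the blue cup is nested in the white one, and I never moved the brown tin or the square cup.

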